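Hook the stray tiffin tier out from under the dish rack

TASK

The fourth tiffin tier has been pushed in under the wire dish rack. Take the wooden-handled hook, reach it in behind the tier and drag the tier out until it stands upright and wholly on the round blue inlay, without touching the tier with the gripper or arm. Then lay the hook down flat on the counter, not touching the tier, and leave the tiffin stack, dustpan, screwdriver and hex key where they are.

Things in the scene. Friction and masses are not known exactly. Their poses are not given: they have to be found in the camera images.
- hook_grip (a point): Centre of the pull hook's wooden handle. The hook (110 g) lies loose and flat, this point 17 mm above the counter. Handle: bar 110 mm (x) by 28 mm wide (y) by 34 mm high (z); x points to the hook end, z up, y left. From its front end an 8 mm dark metal tube runs straight along x, at mid-height, to the bend, 240 mm from this point. Centre of mass about 35 mm ahead of this point
- hook_bend (a point): The bend at the hook's far end, on the tube's centreline; same axes as the handle. Here the tube turns left and back, in the same flat plane, into a straight leg 88 mm long at 75 degrees to the shaft
- hook_tip (a point): End of the hook's leg: at x = 217 mm, y = +85 mm from the handle's centre, same axes. A tier resting in the crook, against both shaft and leg, has its axis at about x = 170 mm, y = +53 mm from the handle's centre
- tier_center (a point): Centre of the loose stainless tiffin tier, an empty open-topped round steel bowl with upright walls, 98 mm across, 60 mm high, wall 3 mm, 180 g or so, half-way up on its axis (30 mm above its underside); z is its axis, up. It stands on the counter under the rack at the start
- rack: Low steel wire dish rack, fixed; origin on the counter under its middle. 460 mm long (x), 220 mm deep (y), four 12 mm legs at the corners, open all round below; wire top 135 to 145 mm above the counter, bars 58 mm apart. Its front is the long edge at y = -110 mm; y points in under the rack. At the start the tier's axis is 60 to 90 mm in from the front and 35 to 75 mm to -x of the middle
- inlay_center (a point): Centre of the round blue inlay in the counter, 180 mm across, flush (nothing to catch on), at counter height
- stack_mid (a point): Middle of the bystander: three steel tiffin tiers stacked in their carrier, 110 mm across, 176 mm high; leave alone
- dustpan_mid (a point): Bystander: small aluminium dustpan, pan 150 mm (x) by 190 mm (y), 45 mm high at the back; this point is the middle of its open front lip, on the counter; the pan lies to -x of it, with a flat handle ending 235 mm to -x and an orange spring clip pinched on it; leave alone
- screwdriver_mid (a point): Bystander: red-handled crosshead screwdriver, 190 mm long along x, point near its middle; leave alone
- hexkey_mid (a point): Bystander: chrome hex key lying flat, 160 mm long along x with a 50 mm short arm to +y at its +x end, 10 mm thick; point at the middle of the long arm; leave alone

How it is judged:
By the outcome, as a careful person would: the job done as asked, in the order asked, and still so for the second after the job is handed in, with the robot touching nothing.
It also fails if it takes over 56 s, if anything falls off the work surface, if the arm or the gripper's body presses on something with over 40 N, if the wrist force passes 120 N, or if a joint passes its speed limit or range.

ROBOT

A 6-joint arm with a two-finger parallel gripper is mounted at the origin on the work surface. World frame = base frame: x ahead of the robot, y to its left, z up, the work surface at z = 0. Lengths are in m, angles in degrees, forces in N, time in s.
With the tool pointing down it reaches from about 0.3 to 0.75 m from the base axis. Payload 8.5 kg.
Tool frame: the origin (TCP) lies at the very end of the fingers, on their centre line; the grasp point (between the pads) lies 19 mm behind it (env.pinch_z is the distance from the TCP to the grasp point, in m); z points along the fingers, y is the line along which they close (so a half turn about z gives the same grasp; the last joint's range is limited). The gripper opens to 85 mm and grips with 20 to 120 N. Pads are 22 mm wide; open, the fingers measure 114 mm over their backs; the gripper's body (76 mm by 85 mm) begins 54 mm behind the grasp point. The pads swing forward as they close: fully open they stand 13 mm farther back than shut.
Start: joints at [-80.518, 21.807, 74.336, -0, 83.858, -12.336], TCP at [0.204, -0.511, 0.231] pointing down, gripper open.
Joint ranges: [-178.18, 178.18], [-50.72, 133.34], [12.68, 142.11], [-81.47, 261.47], [9.98, 163.14], [-165.26, 165.26]. Speed limits (degrees/s): [136.94, 136.94, 180, 180, 180, 180].

INTERFACE

Orientations are given as a 3x3 rotation matrix whose columns are the frame's x, y, z axes.
In Python, from rig import env, viewer gives the robot as it stands.
- The arm moves only by the tool drive_tool, never from a script. Its argument "series" is a list of rows, each a list of 3 entries, a list of its own where there are three numbers: the shift along the tool's x, y, z in m, then the turn about the tool's z in degrees, then the finger opening in m, from 0 to 0.0854. A call has 1 to 20 rows; each row is the pose to reach, as a shift and turn from the pose commanded when the call began, along the tool's axes at that moment; what a row does not reach only later rows make up. A row lasts 1/10 s, in which the tool goes at most 50 mm and 8.59 degrees, less where a joint would pass 70% of its speed; a pose out of reach is approached as far as the arm can. A call with a gripper value outside its range is refused whole. The fingers move at their own pace and stop on an object; "newtons" is the grip in N (left out, the last holds). Time passes only in rows, so rows that repeat a pose let the fingers close. It gives the time, the measured TCP pose, the force, the opening and the grip force at its end, in the units of the state.
- env.observe(): the state, without advancing time (a new reading comes with each control period).
- viewer.get_image(name): name is "scene" or "top" or "wrist"; returns a dict with "img" (384x512x3 uint8, red, green, blue), "depth" (384x512 float32, m along the optical axis (not along the pixel's ray), 0 where there is no reading), "camera_matrix" (3x3 intrinsics, pixels), "rvec" (rotation vector, rad) and "tvec" (3), from world to camera coordinates, as OpenCV has them. Camera axes: x right, y down, z forward; pixel columns grow to the right and rows downward; lengths in m; the calibration is good to about 2 mm. A picture is of the moment at which its call begins.
- env.close_job(): hands the job in; it is judged then, once.
The state is a dict: "time_s": time; "q": joint angles; "qvel": joint speeds; "joint_efforts": joint torques, N m; "position": TCP position; "tool_rot": TCP orientation; "ft_force": force on the tool from outside, world axes, zero at the start; "wrist_torque": the same for the moment, N m; "grip_width": finger opening in m; "gripper_force": force on a finger pad.
Only numpy, scipy, OpenCV 4.12 (cv2) and the standard library are available. Lean on these libraries where they do the work, as an engineer would, in place of code of your own. Each camera call takes 0.05 s, during which the arm holds its last target. There are 200 camera calls.

## Working session

There is one attempt and no reset: what is moved stays moved. The work goes in short steps, Python scripts to look and compute and a tool call to move; the robot and the scene stay as the last step left them, time stands still between calls to the robot, and variables do not carry over. Pictures are saved under pics/ and viewed, at most 10 in all, crops included, and the job is handed in when it is done.

Besides the shell and the picture viewer there is one more tool, called after "Emit:" by a JSON object that holds its "method" and its "body", one argument or row to a line. drive_tool: Moves the arm, as the interface text tells. Its arguments: {"type":"object","properties":{"series":{"type":"array"},"newtons":{"type":"number"}},"required":["series"]}

```bash
mkdir -p pics; cat > h.py <<'E'
import numpy as np, cv2
from rig import env, viewer
def get(n,save=None):
    d=viewer.get_image(n)
    if save: cv2.imwrite('pics/'+save,cv2.cvtColor(d['img'],cv2.COLOR_RGB2BGR))
    np.savez(''+n+'.npz',**d)
    return d
def load(n): return dict(np.load(''+n+'.npz'))
def ray(d,px,z):
    R=cv2.Rodrigues(np.array(d['rvec'],float))[0];t=np.array(d['tvec'],float).ravel()
    p=np.atleast_2d(np.array(px,float))
    v=np.c_[p,np.ones(len(p))]@np.linalg.inv(d['camera_matrix']).T@R
    c=-R.T@t
    return c+v*((z-c[2])/v[:,2])[:,None]
def dep(d):
    R=cv2.Rodrigues(np.array(d['rvec'],float))[0];t=np.array(d['tvec'],float).ravel()
    h,w=d['depth'].shape;u,v=np.meshgrid(np.arange(w),np.arange(h))
    P=np.stack([u,v,np.ones_like(u)],-1)@np.linalg.inv(d['camera_matrix']).T*d['depth'][...,None]
    return (P-t)@R
E
python3 - <<'E'
from h import *
for n in('scene','top'):
    d=get(n,n+'0.png'); R=cv2.Rodrigues(np.array(d['rvec'],float))[0]; print(n,-R.T@np.ravel(d['tvec']))
o=env.observe();print(o['time_s'],o['position'],o['tool_rot'],o['grip_width'],env.pinch_z)
E
```

```text
scene [1.04287764 0.70156808 0.87468588]
top [ 0.35444704 -0.05321325  1.27693692]
0.1 [ 0.20438329 -0.51033598  0.23079352] [[ 9.28352167e-01  3.71701785e-01 -1.94540853e-04]
 [ 3.71701722e-01 -9.28351348e-01  1.26669960e-03]
 [ 2.90232237e-04 -1.24825448e-03 -9.99999179e-01]] 0.08510993507953235 0.0187
```

View pics/top0.png

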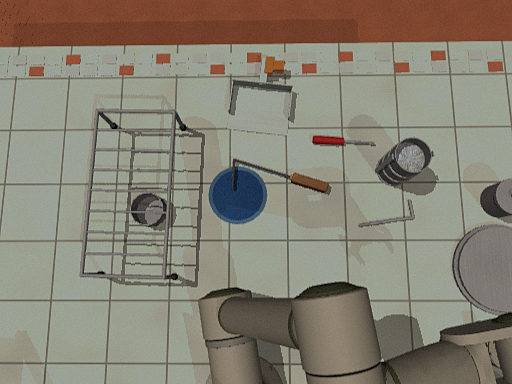

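View pics/scene0.png

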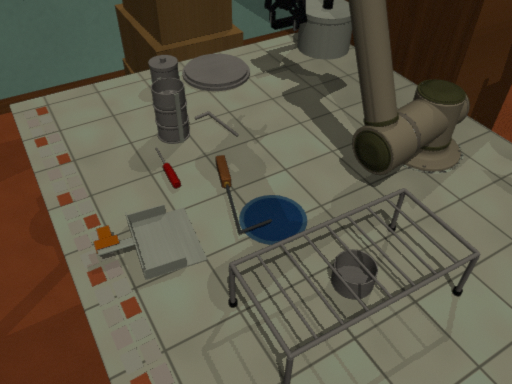

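The top view shows the hook with its handle at (311,183), bend at (235,160) and tip at (235,190). The inlay is at (238,195), the tier at (150,210) under the rack, and the stack, screwdriver and hex key are on the right.

```bash
cat > m.py <<'E'
from h import *
def masks(d):
    h=cv2.cvtColor(d['img'],cv2.COLOR_RGB2HSV);H,S,V=[h[...,i].astype(int) for i in range(3)]
    return dict(handle=(H>=6)&(H<=15)&(S>120)&(V>50)&(V<225),blue=(H>95)&(H<125)&(S>130))
def big(m,roi):
    k=np.zeros_like(m);a,b,c,e=roi;k[b:e,a:c]=m[b:e,a:c]
    n,l,s,c=cv2.connectedComponentsWithStats(k.astype(np.uint8));i=1+np.argmax(s[1:,4]);return l==i,c[i],s[i]
E
python3 - <<'E'
from m import *
S=load('scene');T=load('top')
for n,d,rh,rb in(('top',T,(270,150,350,210),(190,150,280,240)),('scene',S,(205,145,245,200),(220,180,320,260))):
    m=masks(d);hm,c,s=big(m['handle'],rh);P=dep(d)
    print(n,'handle px',c,s,'ray.034',ray(d,c,.034),'ray .017',ray(d,c,.017),'depth z',np.percentile(P[hm][:,2],[10,50,90]))
    (x,y),(w,h),a=cv2.minAreaRect(np.argwhere(hm)[:,::-1].astype(np.float32))
    b=cv2.boxPoints(((x,y),(w,h),a));print(' box',ray(d,b,.034)[:,:2].round(3).tolist())
    bm,c,s=big(m['blue'],rb)
    pts=np.argwhere(bm)[:,::-1];hull=cv2.convexHull(pts.astype(np.int32));g=ray(d,hull[:,0],0)[:,:2].astype(np.float32)
    print(' inlay',cv2.minEnclosingCircle(g))
    # tier points, rack points
    Q=P.reshape(-1,3);ok=(d['depth'].ravel()>0)&(Q[:,1]>.1)&(Q[:,0]>.1)&(Q[:,0]<.8)
    t=Q[ok&(Q[:,2]>.045)&(Q[:,2]<.075)&(Q[:,1]<.5)];print(' tier n',len(t),np.median(t,0),t.min(0),t.max(0))
    np.save(n+'_tier.npy',t)
    r=Q[ok&(Q[:,2]>.12)&(Q[:,2]<.16)];print(' rack',cv2.minAreaRect(r[:,:2].astype(np.float32)),np.percentile(r[:,2],[5,50,95]))
for n,px in(('bend',[235,160]),('tip',[235,190])):print(n,ray(T,px,.017))
print(ray(S,[[240,232],[271,222]],.017))
for n,px in(('stack',[405,160]),('hexkey',[385,220]),('hexA',[411,203]),('hexB',[361,226]),('screwA',[313,140]),('screwB',[374,144])):print(n,ray(T,px,0.01).round(3))
E
```

```text
top handle px [309.37142857 181.92063492] [292 173  36  19 315] ray.034 [[ 0.60481749 -0.19601286  0.034     ]] ray .017 [[ 0.60824188 -0.19796597  0.017     ]] depth z [0.02913905 0.03330704 0.03655221]
 box [[0.609, -0.14], [0.634, -0.148], [0.601, -0.251], [0.576, -0.243]]
 inlay ((0.5781396627426147, 0.021916422992944717), 0.08192450553178787)
 tier n 241 [0.53285254 0.28332215 0.05820378] [0.32446003 0.18805039 0.04502173] [0.79649219 0.42554124 0.07466799]
 rack ((0.49464574456214905, 0.2735216021537781), (0.6146599650382996, 0.32502782344818115), 2.0470283031463623) [0.13880611 0.14335396 0.14773251]
scene handle px [222.98479087 169.33840304] [216 155  15  33 263] ray.034 [[ 0.61218522 -0.18297508  0.034     ]] ray .017 [[ 0.60347594 -0.20086194  0.017     ]] depth z [0.02840606 0.03326538 0.03559624]
 box [[0.605, -0.247], [0.576, -0.242], [0.622, -0.111], [0.649, -0.116]]
 inlay ((0.5723443031311035, 0.019506122916936874), 0.08133623749017715)
 tier n 574 [0.51589446 0.28854468 0.05609145] [0.32760615 0.19329041 0.04500606] [0.79995142 0.43388752 0.07499084]
 rack ((0.4879975914955139, 0.2622566819190979), (0.33749276399612427, 0.6169808506965637), 88.75086212158203) [0.13749223 0.14291485 0.14639138]
bend [[0.67786383 0.02768833 0.017     ]]
tip [[0.5843923  0.02703442 0.017     ]]
[[0.67886364 0.0339536  0.017     ]
 [0.59350787 0.04414517 0.017     ]]
stack [[ 0.677 -0.492  0.01 ]]
hexkey [[ 0.493 -0.421  0.01 ]]
hexA [[ 0.544 -0.501  0.01 ]]
hexB [[ 0.475 -0.349  0.01 ]]
screwA [[ 0.742 -0.213  0.01 ]]
screwB [[ 0.728 -0.4    0.01 ]]
```

```bash
python3 - <<'E'
from m import *
from scipy.optimize import least_squares
S=load('scene');T=load('top')
print('rack corners top',ray(T,[[97,110],[174,110],[83,276],[176,277]],.14)[:,:2].round(3).tolist())
print('rack corners scene',ray(S,[[232,268],[288,355],[405,195],[477,255]],.14)[:,:2].round(3).tolist())
for n in('top','scene'):
    t=np.load(n+'_tier.npy')
    c0=ray(T,[150,203],.06)[0,:2]
    for r in(.08,.065,.06):
        t=t[np.hypot(*(t[:,:2]-c0).T)<r]
        f=least_squares(lambda c:np.hypot(*(t[:,:2]-c).T)-.048,c0,loss='soft_l1',f_scale=.004);c0=f.x
    print(n,len(t),c0,np.median(abs(f.fun)),t[:,2].max(),np.percentile(t[:,2],90))
    b=masks(load(n))['blue'];P=dep(load(n))[b];p=P[(abs(P[:,2])<.01)&(np.hypot(P[:,0]-.576,P[:,1]-.02)<.12)][:,:2]
    print(' inlay ext',np.percentile(p,[.5,99.5],axis=0))
for n,d,box in(('top',T,(130,190,170,230)),('scene',S,(330,248,380,300))):
    a,b,c,e=box; cv2.imwrite('pics/c_%s.png'%n,cv2.resize(cv2.cvtColor(d['img'],cv2.COLOR_RGB2BGR)[b-10:e+10,a-10:c+10],None,fx=8,fy=8,interpolation=cv2.INTER_CUBIC))
i=[cv2.imread('pics/c_%s.png'%n) for n in('top','scene')]
H=min(x.shape[0] for x in i);o=np.hstack([x[:H] for x in i]);print(o.shape)
o=cv2.resize(o,None,fx=.75,fy=.75) ;cv2.imwrite('pics/tier.png',o[:600,:800])
E
```

```text
rack corners top [[0.795, 0.414], [0.793, 0.194], [0.332, 0.421], [0.329, 0.173]]
rack corners scene [[0.791, 0.205], [0.797, 0.413], [0.339, 0.224], [0.339, 0.431]]
top 188 [0.5243313  0.28171263] 0.0010117723641355283 0.06464302294339214 0.06288904129887694
 inlay ext [[ 0.49837858 -0.0545264 ]
 [ 0.65023712  0.10258009]]
scene 403 [0.52520981 0.28503832] 0.0009781403124876006 0.06290186044576292 0.06043417777259937
 inlay ext [[ 0.49738024 -0.05484984]
 [ 0.64846626  0.09418401]]
(480, 1040, 3)
```

View pics/tier.png

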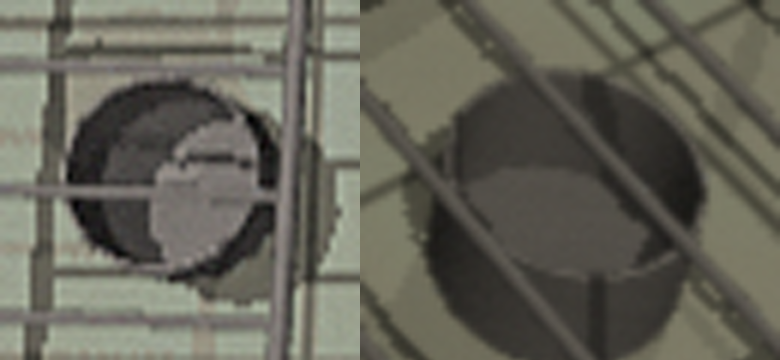

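The tier's axis is at about (0.525, 0.283) with its rim at z ≈ 0.06. Both views agree, and they also put the handle at (0.605, -0.196), top z ≈ 0.034, heading 72°. I'll hover over the rear of the handle first.

Emit:
{"method": "drive_tool", "body": {
  "series": [
    [[0.04,-0.01,0.0],-8,0.085],
    [[0.08,-0.02,0.0],-16,0.085],
    [[0.13,-0.034,0.0],-24,0.085],
    [[0.18,-0.047,0.0],-32,0.085],
    [[0.23,-0.06,0.0],-40,0.085],
    [[0.28,-0.073,0.0],-46,0.085],
    [[0.33,-0.086,0.0],-50,0.085],
    [[0.38,-0.099,0.01],-50,0.085],
    [[0.425,-0.11,0.03],-50,0.085],
    [[0.455,-0.118,0.06],-50,0.085],
    [[0.473,-0.123,0.1],-50,0.085],
    [[0.473,-0.123,0.13],-50,0.085],
    [[0.473,-0.123,0.13],-50,0.085],
    [[0.473,-0.123,0.13],-50,0.085]
  ],
  "newtons": 80
}}

```text
time_s: 1.5
position: [0.5979, -0.221, 0.102]
tool_rot: [[0.312, 0.95, -0.0], [0.95, -0.312, -0.0], [-0.0, -0.0, -1.0]]
ft_force: [0.5, -0.3, -0.1]
grip_width: 0.0851
gripper_force: 0.0
```

```bash
python3 - <<'E'
from m import *
d=get('wrist','w1.png');o=env.observe();print(o['time_s'],o['position'],o['tool_rot'].__class__,np.round(o['tool_rot'],3).tolist(),o['q'])
h,c,s=big(masks(d)['handle'],(0,0,512,384));print(c,s)
r=cv2.minAreaRect(np.argwhere(h)[:,::-1].astype(np.float32));print(ray(d,cv2.boxPoints(r),.034).round(3).tolist(),ray(d,r[0],.034))
E
```

```text
1.55 [ 0.59827728 -0.22139199  0.10311474] <class 'numpy.ndarray'> [[0.313, 0.95, 0.002], [0.95, -0.313, -0.001], [-0.001, 0.002, -1.0]] [-3.09203981e+01  3.66472362e+01  7.02312216e+01 -1.25641809e-03
  7.29787239e+01 -1.27035418e+01]
[252.64702284 164.67026917] [ 234   96   38  141 4904]
[[0.574, -0.241, 0.034], [0.609, -0.14, 0.034], [0.634, -0.148, 0.034], [0.602, -0.25, 0.034]] [[ 0.60568344 -0.19108796  0.034     ]]
```

View pics/w1.png

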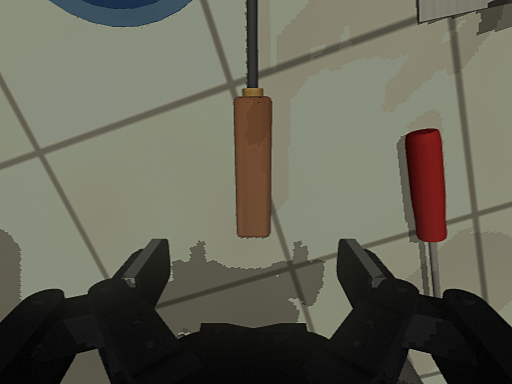

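The wrist view shows the handle centred between the fingers (column 252) and lined up with the tool. Now I'll descend and grip.

Emit:
{"method": "drive_tool", "body": {
  "series": [
    [[0,0,0.03],0,0.085],
    [[0,0,0.06],0,0.085],
    [[0,0,0.08],0,0.085],
    [[0,0,0.09],0,0.085],
    [[0,0,0.096],0,0.085],
    [[0,0,0.097],0,0.085],
    [[0,0,0.097],0,0.02],
    [[0,0,0.097],0,0.02],
    [[0,0,0.097],0,0.02],
    [[0,0,0.097],0,0.02],
    [[0,0,0.097],0,0.02],
    [[0,0,0.097],0,0.02],
    [[0,0,0.097],0,0.02],
    [[0,0,0.097],0,0.02],
    [[0,0,0.097],0,0.02],
    [[0,0,0.097],0,0.02]
  ],
  "newtons": 80
}}

```text
time_s: 3.15
position: [0.5982, -0.2208, 0.005]
tool_rot: [[0.312, 0.95, 0.001], [0.95, -0.312, -0.001], [-0.0, 0.001, -1.0]]
ft_force: [-0.4, -0.1, 5.8]
grip_width: 0.027
gripper_force: 79.6
```

Emit:
{"method": "drive_tool", "body": {
  "series": [
    [[0,0,-0.01],0,0.02],
    [[0,0,-0.025],0,0.02],
    [[0,0,-0.045],0,0.02],
    [[0,0,-0.065],0,0.02],
    [[0,0,-0.078],-3,0.02],
    [[0,0,-0.083],-8,0.02],
    [[0,0,-0.083],-13,0.02],
    [[0,0,-0.083],-18,0.02],
    [[0,0,-0.083],-23,0.02],
    [[0,0,-0.083],-26,0.02],
    [[0,0,-0.083],-28,0.02],
    [[0,0,-0.083],-28,0.02],
    [[0,0,-0.083],-28,0.02],
    [[0,0,-0.083],-28,0.02]
  ]
}}

```text
time_s: 4.55
position: [0.5978, -0.2206, 0.0874]
tool_rot: [[-0.17, 0.985, -0.0], [0.985, 0.17, 0.0], [0.0, -0.0, -1.0]]
ft_force: [-0.0, 0.1, -1.6]
grip_width: 0.0267
gripper_force: 78.6
```

```bash
python3 - <<'E'
from m import *
T=get('top','top2.png');S=get('scene','scene2.png');o=env.observe();print(o['time_s'],o['position'],np.round(o['tool_rot'],3).tolist(),o['grip_width'],o['ft_force'])
a=cv2.imread('pics/top2.png')[90:290,80:340];b=cv2.imread('pics/scene2.png')[100:300,150:410]
cv2.imwrite('pics/j2.png',cv2.resize(np.vstack([a,b]),None,fx=1.5,fy=1.5))
E
```

```text
4.65 [ 0.59778703 -0.22058434  0.08734513] [[-0.17, 0.985, -0.0], [0.985, 0.17, 0.0], [0.0, -0.0, -1.0]] 0.02701988390934342 [-0.25870298 -0.15433186 -1.1295891 ]
```

View pics/j2.png

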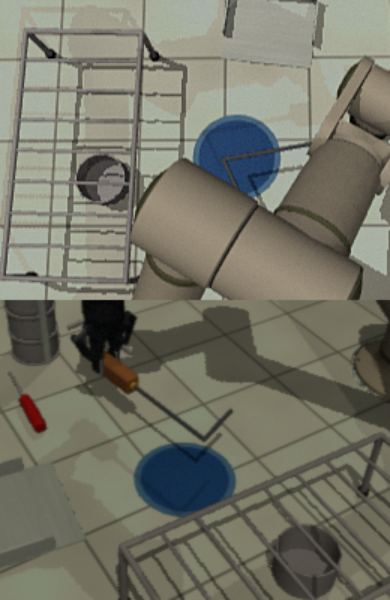

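```bash
python3 - <<'E'
from h import *
T=load('top');S=load('scene')
def tri(a,b):
    Ps=[d['camera_matrix']@np.c_[cv2.Rodrigues(np.array(d['rvec'],float))[0],np.ravel(d['tvec'])] for d in(T,S)]
    x=cv2.triangulatePoints(Ps[0],Ps[1],np.array(a,float).reshape(2,1),np.array(b,float).reshape(2,1));return (x[:3]/x[3]).ravel()
print('bend',tri([228.7,196.7],[286.7,192]))
P=dep(S); print(ray(T,[228.7,196.7],.099),ray(S,[286.7,192],.099))
print(tri([235,218],[304,173]))
E
```

```text
bend [0.54943904 0.04017834 0.09904001]
[[0.55028962 0.03947244 0.099     ]] [[0.54873888 0.04082557 0.099     ]]
[0.48618999 0.0210741  0.11984943]
```

Triangulation puts the bend at (0.549, 0.040, 0.099), as predicted, so the hook is level and firmly held. Next it goes in over the tier and under the wires.

Emit:
{"method": "drive_tool", "body": {
  "series": [
    [[0.01,0.005,0],0,0.02],
    [[0.03,0.013,0],0,0.02],
    [[0.06,0.025,0],0,0.02],
    [[0.09,0.035,0],0,0.02],
    [[0.12,0.045,0],0,0.02],
    [[0.15,0.055,0],0,0.02],
    [[0.18,0.065,0],0,0.02],
    [[0.21,0.075,0],0,0.02],
    [[0.24,0.08,0],0,0.02],
    [[0.27,0.08,0],0,0.02],
    [[0.295,0.08,0],0,0.02],
    [[0.315,0.08,0],0,0.02],
    [[0.326,0.08,0],0,0.02],
    [[0.332,0.08,0],0,0.02],
    [[0.332,0.08,0],0,0.02],
    [[0.332,0.08,0],0,0.02]
  ]
}}

```text
time_s: 6.25
position: [0.6202, 0.1195, 0.0873]
tool_rot: [[-0.17, 0.985, 0.0], [0.985, 0.17, -0.0], [-0.0, 0.0, -1.0]]
ft_force: [-0.2, -0.3, -1.7]
grip_width: 0.0271
gripper_force: 78.7
```

```bash
python3 - <<'E'
from m import *
T=get('top','top3.png');S=get('scene','scene3.png');o=env.observe();print(o['time_s'],o['position'],o['ft_force'])
a=cv2.imread('pics/top3.png')[100:290,60:330];b=cv2.imread('pics/scene3.png')[160:380,220:490]
cv2.imwrite('pics/j3.png',cv2.resize(np.vstack([a,b]),None,fx=1.45,fy=1.45))
E
```

```text
6.35 [0.6202372  0.1193184  0.08729205] [ 0.39762748  0.2546262  -1.27504026]
```

View pics/j3.png

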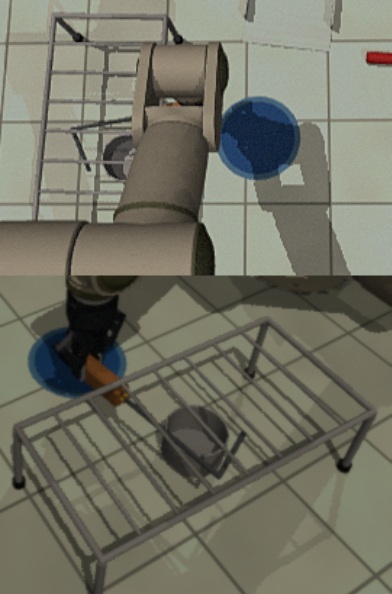

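The leg now hangs beyond the tier: in the top crop it runs (72,130)→(88,170), with the tier at (120,157). I'll lower it gently.

Emit:
{"method": "drive_tool", "body": {
  "series": [
    [[0,0,0.01],0,0.02],
    [[0,0,0.02],0,0.02],
    [[0,0,0.03],0,0.02],
    [[0,0,0.04],0,0.02],
    [[0,0,0.05],0,0.02],
    [[0,0,0.06],0,0.02],
    [[0,0,0.068],0,0.02],
    [[0,0,0.075],0,0.02],
    [[0,0,0.079],0,0.02],
    [[0,0,0.079],0,0.02],
    [[0,0,0.079],0,0.02]
  ]
}}

```text
time_s: 7.45
position: [0.6203, 0.1202, 0.0086]
tool_rot: [[-0.171, 0.985, 0.001], [0.985, 0.171, 0.0], [-0.0, 0.001, -1.0]]
ft_force: [-0.2, -0.4, -1.6]
grip_width: 0.027
gripper_force: 78.7
```

```bash
python3 - <<'E'
from m import *
T=get('top','top4.png');S=get('scene','scene4.png');o=env.observe();print(o['time_s'],o['position'],o['ft_force'])
a=cv2.imread('pics/top4.png')[100:290,60:330];b=cv2.imread('pics/scene4.png')[160:380,220:490]
cv2.imwrite('pics/j4.png',cv2.resize(np.vstack([a,b]),None,fx=1.45,fy=1.45))
E
```

```text
7.55 [0.62031759 0.12018801 0.00881323] [-0.40309284  0.21874688 -1.2666687 ]
```

View pics/j4.png

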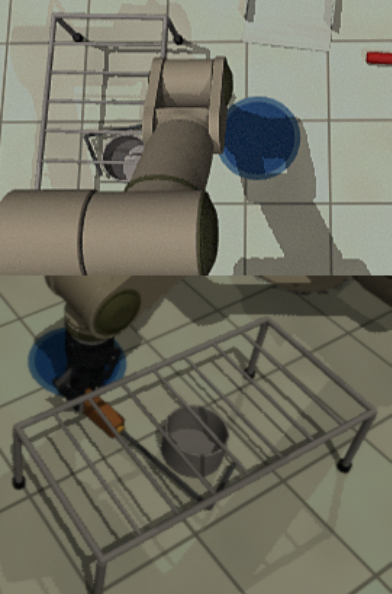

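The leg is down behind the tier, the shaft is beside it, and the force reading is small. Dragging now.

Emit:
{"method": "drive_tool", "body": {
  "series": [
    [[-0.003,-0.001,0],0,0.02],
    [[-0.007,-0.003,0],0,0.02],
    [[-0.011,-0.005,0],0,0.02],
    [[-0.015,-0.005,0],0,0.02],
    [[-0.019,-0.005,0],0,0.02],
    [[-0.023,-0.005,0],0,0.02],
    [[-0.028,-0.005,0],0,0.02],
    [[-0.034,-0.005,0],0,0.02],
    [[-0.041,-0.005,0],0,0.02],
    [[-0.048,-0.005,0],0,0.02],
    [[-0.056,-0.005,0],0,0.02],
    [[-0.064,-0.005,0],0,0.02],
    [[-0.072,-0.005,0],0,0.02],
    [[-0.08,-0.005,0],0,0.02],
    [[-0.088,-0.005,0],0,0.02],
    [[-0.096,-0.005,0],0,0.02],
    [[-0.104,-0.005,0],0,0.02],
    [[-0.11,-0.005,0],0,0.02],
    [[-0.115,-0.005,0],0,0.02],
    [[-0.118,-0.005,0],0,0.02]
  ]
}}

```text
time_s: 9.55
position: [0.6353, 0.0026, 0.0083]
tool_rot: [[-0.17, 0.985, -0.0], [0.985, 0.17, 0.0], [0.0, -0.0, -1.0]]
ft_force: [-0.6, 1.3, -1.3]
grip_width: 0.027
gripper_force: 78.7
```

```bash
cat > tier.py <<'E'
from m import *
from scipy.optimize import least_squares
def tier(n,c0):
    d=get(n);Q=dep(d).reshape(-1,3);t=Q[(d['depth'].ravel()>0)&(Q[:,2]>.04)&(Q[:,2]<.07)];c0=np.array(c0,float)
    for r in(.1,.075,.06):
        t=t[np.hypot(*(t[:,:2]-c0).T)<r]
        f=least_squares(lambda c:np.hypot(*(t[:,:2]-c).T)-.048,c0,loss='soft_l1',f_scale=.004);c0=f.x
    return c0.round(4),len(t),np.median(abs(f.fun)).round(4),np.percentile(t[:,2],95).round(4)
E
python3 - <<'E'
from tier import *
o=env.observe();p=o['position'];print(o['time_s'],p,o['ft_force'])
e=p[:2]+[-.0885,.184];print('exp',e)
for n in('top','scene'):print(n,tier(n,e))
E
```

```text
9.55 [0.6352895  0.00260113 0.00830882] [-0.56311815  1.27647475 -1.30758278]
exp [0.5467895  0.18660113]
top (array([0.5498, 0.186 ]), 165, np.float64(0.0012), np.float64(0.0626))
scene (array([0.5506, 0.1887]), 413, np.float64(0.0009), np.float64(0.0606))
```

Emit:
{"method": "drive_tool", "body": {
  "series": [
    [[-0.004,0,0],0,0.02],
    [[-0.01,0,0],0,0.02],
    [[-0.018,0,0],0,0.02],
    [[-0.028,-0.001,0],0,0.02],
    [[-0.038,-0.001,0],0,0.02],
    [[-0.048,-0.001,0],0,0.02],
    [[-0.058,-0.002,0],0,0.02],
    [[-0.068,-0.002,0],0,0.02],
    [[-0.078,-0.002,0],0,0.02],
    [[-0.088,-0.003,0],0,0.02],
    [[-0.098,-0.003,0],0,0.02],
    [[-0.108,-0.003,0],0,0.02],
    [[-0.118,-0.004,0],0,0.02],
    [[-0.128,-0.004,0],0,0.02],
    [[-0.138,-0.004,0],0,0.02],
    [[-0.148,-0.004,0],0,0.02],
    [[-0.156,-0.004,0],0,0.02],
    [[-0.162,-0.004,0],0,0.02],
    [[-0.166,-0.004,0],0,0.02],
    [[-0.168,-0.004,0],0,0.02]
  ]
}}

```text
time_s: 11.65
position: [0.6599, -0.1635, 0.0083]
tool_rot: [[-0.17, 0.985, -0.0], [0.985, 0.17, 0.0], [0.0, -0.0, -1.0]]
ft_force: [-0.4, 2.7, -0.9]
grip_width: 0.027
gripper_force: 78.7
```

```bash
python3 - <<'E'
from tier import *
o=env.observe();p=o['position'];print(o['time_s'],p,o['ft_force'])
for n in('top','scene'):print(n,tier(n,[.575,.021]))
a=cv2.cvtColor(load('top')['img'],cv2.COLOR_RGB2BGR);b=cv2.cvtColor(load('scene')['img'],cv2.COLOR_RGB2BGR)
cv2.imwrite('pics/j5.png',cv2.resize(np.vstack([a[100:270,160:400],b[130:290,140:380]]),None,fx=1.8,fy=1.8))
E
```

```text
11.65 [ 0.6599431  -0.16346708  0.00830328] [-0.39569803  2.72865781 -0.91275831]
top (array([0.5733, 0.0208]), 113, np.float64(0.0009), np.float64(0.063))
scene (array([0.5753, 0.0234]), 490, np.float64(0.0011), np.float64(0.0613))
```

View pics/j5.png

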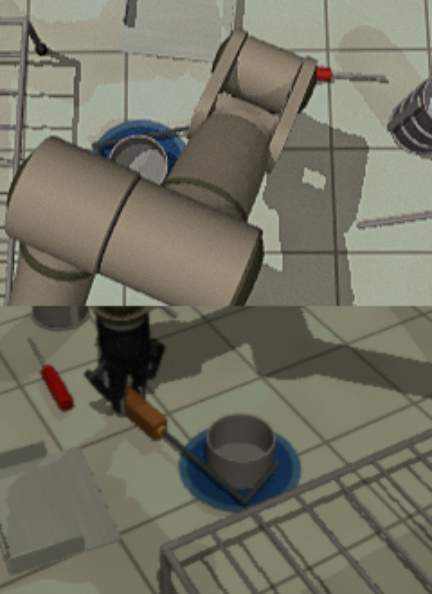

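The tier stands upright at about (0.574, 0.022) and the inlay centre is about (0.575, 0.021). I'll back the hook clear of the tier, lower it and release.

Emit:
{"method": "drive_tool", "body": {
  "series": [
    [[0.003,0.001,0],0,0.02],
    [[0.007,0.004,0],0,0.02],
    [[0.012,0.007,0],0,0.02],
    [[0.017,0.01,0],0,0.02],
    [[0.021,0.012,0],0,0.02],
    [[0.022,0.013,0],0,0.02],
    [[0.022,0.013,0.001],0,0.02],
    [[0.022,0.013,0.002],0,0.02],
    [[0.022,0.013,0.003],0,0.02],
    [[0.022,0.013,0.0035],0,0.02],
    [[0.022,0.013,0.0035],0,0.02],
    [[0.022,0.013,0.0035],0,0.03],
    [[0.022,0.013,0.0035],0,0.04],
    [[0.022,0.013,0.0035],0,0.055],
    [[0.022,0.013,0.0035],0,0.06],
    [[0.022,0.013,0.0035],0,0.06],
    [[0.022,0.013,0.0035],0,0.06],
    [[0.022,0.013,0.0035],0,0.06]
  ]
}}

```text
time_s: 13.55
position: [0.669, -0.1393, 0.0048]
tool_rot: [[-0.171, 0.985, 0.0], [0.985, 0.171, -0.0], [-0.0, 0.0, -1.0]]
ft_force: [0.9, -0.5, -0.4]
grip_width: 0.0602
gripper_force: 0.0
```

Emit:
{"method": "drive_tool", "body": {
  "series": [
    [[0,0,-0.005],0,0.06],
    [[0,0,-0.02],0,0.06],
    [[0,0,-0.05],0,0.06],
    [[0,0,-0.09],0,0.06],
    [[0,0,-0.13],0,0.06],
    [[0,0,-0.17],0,0.06],
    [[0,0,-0.2],0,0.06],
    [[-0.04,0,-0.22],0,0.06],
    [[-0.08,0,-0.22],0,0.06],
    [[-0.12,0,-0.22],0,0.06],
    [[-0.15,0,-0.22],0,0.06],
    [[-0.15,0,-0.22],0,0.06],
    [[-0.15,0,-0.22],0,0.06],
    [[-0.15,0,-0.22],0,0.06]
  ]
}}

```text
time_s: 14.95
position: [0.6946, -0.286, 0.2259]
tool_rot: [[-0.172, 0.985, 0.001], [0.985, 0.172, -0.0], [-0.0, 0.001, -1.0]]
ft_force: [-0.2, 0.6, -0.0]
grip_width: 0.0601
gripper_force: 0.0
```

```bash
python3 - <<'E'
from tier import *
o=env.observe();p=o['position'];print(o['time_s'],p,o['ft_force'],o['grip_width'])
for n in('top','scene'):print(n,tier(n,[.575,.021]))
S=load('scene');h,c,s=big(masks(S)['handle'],(190,130,260,230));print('handle z',np.percentile(dep(S)[h][:,2],[5,50,95]),dep(S)[h].mean(0))
a=cv2.cvtColor(load('top')['img'],cv2.COLOR_RGB2BGR);b=cv2.cvtColor(S['img'],cv2.COLOR_RGB2BGR)
cv2.imwrite('pics/j6.png',cv2.resize(np.vstack([a[50:270,160:440],b[80:270,80:360]]),None,fx=1.45,fy=1.45))
E
```

```text
14.95 [ 0.69459505 -0.28598245  0.22590457] [-0.15118804  0.55400665 -0.02347509] 0.06008544425951143
top (array([0.5734, 0.0208]), 71, np.float64(0.0008), np.float64(0.062))
scene (array([0.5752, 0.0234]), 481, np.float64(0.001), np.float64(0.0612))
handle z [0.02295484 0.03299001 0.03640177] [ 0.66899789 -0.10197814  0.03409963]
```

View pics/j6.png

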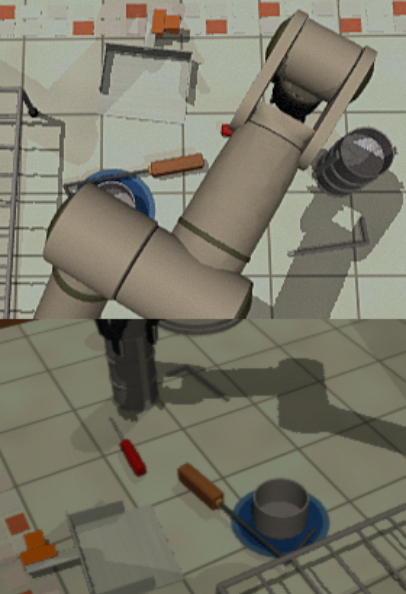

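The tier is upright on the inlay. The hook lies flat beside it with a gap, its handle top at z ≈ 0.034. The other items haven't moved and the gripper is clear, so I'm handing in.

```bash
python3 -c "
from rig import env
print(env.close_job())"
```

```text
the job is handed in; nothing more can be done
None
```

I dragged the tier out with the hook until it stood upright, about 2 mm from the inlay's centre. I then laid the hook flat and clear of it, left the other items alone, and handed the job in at about 15 s; the hand-in gave no verdict.

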